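# Brush out the wash pots and straighten the row on the repair ledge

## Task

Get the puncture-repair ledge ready: take the bottle brush from its white holder, scrub out first the open blue pot and then the open yellow pot with it, in each going right down to the bottom, well up, right down to the bottom again and out, and stand the brush back in its holder. Then hold the aluminium straightedge by its black grip and push both pots and all the tins forward with its edge until the whole row stands against the edge in one straight line, each centred on the yellow line on the tiles, and put the straightedge back on its black mat as it lay. Everything in the row stays upright; leave the patch kit box, dish and tire levers where they are.

Things in the scene. Friction and masses are not known exactly. Their poses are not given: they have to be found in the camera images.
- line: Yellow line painted on the ledge (flat, no height), 460 mm long, 12 mm wide, with a short cross-tick at each end; does not move. Origin at its middle on the surface; y runs along the line, x across it, away from the robot, z up.
- mat: Black rubber mat, 100 x 420 mm, paper-thin, nearer the robot than the row; does not move. It is where the straightedge belongs. Origin is where the straightedge's origin belongs (8 mm on the robot's side of the mat's middle); axes as the straightedge's: y along the mat, x away from the robot.
- ruler: Aluminium straightedge, loose, 0.38 kg, standing on its flat foot. Origin on the underside, right below the middle of its grip; y runs along it, x points to its pushing face, z up. Foot plate 390 mm long, 4 mm thick, from x = -30 to x = +45 mm. Upright blade 390 mm long, 40 mm high, 6 mm thick, its flat pushing face at x = +45 mm. Black grip bar: 16 mm thick (along x), 120 mm long (along y), from 4 to 70 mm above the underside, centred on the origin.
- ruler_edge (a point): Middle of the straightedge's pushing face, 20 mm above its underside; axes as the straightedge's. An item whose centre is 30 mm ahead of it (along x) touches the face.
- pot: Open blue metal pot, round, loose, 60 mm across outside, 52 mm inside, 95 mm tall, floor 5 mm thick, about 0.28 kg; always there, somewhere in the row. Origin at the centre of its underside, z up.
- pot2: Open yellow metal pot, the same as the blue one but for its colour; always there, somewhere in the row. Origin at the centre of its underside, z up.
- tin1: Closed round tin of rubber cement, green or red band on steel, 60 mm across, 70 mm tall, about 0.25 kg, standing upright; origin at the centre of its underside, z up. Between one and three of tin1 to tin3 are there; None when absent.
- tin2: Closed round tin of rubber cement, green or red band on steel, 60 mm across, 70 mm tall, about 0.25 kg, standing upright; origin at the centre of its underside, z up. Between one and three of tin1 to tin3 are there; None when absent.
- tin3: Closed round tin of rubber cement, green or red band on steel, 60 mm across, 70 mm tall, about 0.25 kg, standing upright; origin at the centre of its underside, z up. Between one and three of tin1 to tin3 are there; None when absent.
- brush: Bottle brush, loose, 0.09 kg, 200 mm long, standing head down in its holder. Origin at the centre of the flat bottom end of the head, z along the brush towards the handle. Head 30 mm across (stiff, about 32 mm over the bristles) from 0 to 75 mm; steel stem 10 mm across from 75 to 120 mm; red round handle 18 mm across from 120 to 200 mm.
- holder: White round brush holder fixed to the ledge, on the left or right of the row. Origin at the centre of its underside, z up. Inside 42 mm across, floor 6 mm above the underside, rim at 85 mm where it flares to 58 mm inside; foot disc 90 mm across.
- kit: Grey plastic patch kit box with black latch, 100 x 150 x 45 mm, loose bystander on the other side from the holder; origin at the centre of its underside.
- dish: White ceramic dish 92 mm across, 18 mm high, with black valve caps, loose bystander beyond the row; origin at the centre of its underside.
- lever1: Blue nylon tire lever, 120 x 18 x 10 mm, lying loose beyond the row, bystander; origin at the centre of its underside, x along it.
- lever2: Blue nylon tire lever, 120 x 18 x 10 mm, lying loose beyond the row, bystander; origin at the centre of its underside, x along it.
- lever3: Blue nylon tire lever, 120 x 18 x 10 mm, lying loose beyond the row, bystander; origin at the centre of its underside, x along it.

How it is judged:
On the way, in this order (a step that is already met when the one before it is completed fails the run):
1. the brush head reaches the bottom of the blue pot (its end within 20 mm of the floor inside) (horizontal distance between brush and pot below 0.03 m and z of brush in the frame of pot below 0.025 m).
2. the brush is drawn well up (its end at least 43 mm above the blue pot's floor), still in or over it (horizontal distance between brush and pot below 0.03 m and z of brush in the frame of pot above 0.048 m).
3. second stroke down to the bottom of the blue pot (all of step 1).
4. the brush head reaches the bottom of the yellow pot (its end within 20 mm of the floor inside) (horizontal distance between brush and pot2 below 0.03 m and z of brush in the frame of pot2 below 0.025 m).
5. the brush is drawn well up (its end at least 43 mm above the yellow pot's floor), still in or over it (horizontal distance between brush and pot2 below 0.03 m and z of brush in the frame of pot2 above 0.048 m).
6. second stroke down to the bottom of the yellow pot (all of step 4).
7. the brush stands in its holder again, let go (horizontal distance between brush and holder below 0.022 m and z of brush in the frame of holder below 0.022 m and angle between brush's own z axis and vertical below 0.25 rad and contact force between the fingers and brush below 0.05 N), for 0.3 s.
8. the straightedge's face lies against both pots and every tin at once, all of them on the yellow line (centres within 12 mm of it) (x of pot in the frame of ruler_edge between 0.025 and 0.0355 m and x of pot in the frame of line between -0.012 and 0.012 m and x of pot2 in the frame of ruler_edge between 0.025 and 0.0355 m and x of pot2 in the frame of line between -0.012 and 0.012 m and x of tin1 in the frame of ruler_edge between 0.025 and 0.0355 m and x of tin1 in the frame of line between -0.012 and 0.012 m and x of tin2 in the frame of ruler_edge between 0.025 and 0.0355 m and x of tin2 in the frame of line between -0.012 and 0.012 m and x of tin3 in the frame of ruler_edge between 0.025 and 0.0355 m and x of tin3 in the frame of line between -0.012 and 0.012 m), for 0.1 s.
At the end, for the whole second after the job is handed in: Both pots and all tins present upright (0.1 rad) and still, centres within 10 mm of the yellow line, between its ends; brush upright in its holder, end within 16 mm of its floor; straightedge on its mat within 30 mm across, 50 mm along and 0.2 rad of its place (x of pot in the frame of line between -0.01 and 0.01 m and y of pot in the frame of line between -0.23 and 0.23 m and angle between each of pot, pot2, tin1, tin2, tin3, ruler's own z axis and vertical below 0.1 rad and linear speed of each of pot, pot2, tin1, tin2, tin3, ruler, brush below 0.02 m/s and x of pot2 in the frame of line between -0.01 and 0.01 m and y of pot2 in the frame of line between -0.23 and 0.23 m and x of tin1 in the frame of line between -0.01 and 0.01 m and y of tin1 in the frame of line between -0.23 and 0.23 m and x of tin2 in the frame of line between -0.01 and 0.01 m and y of tin2 in the frame of line between -0.23 and 0.23 m and x of tin3 in the frame of line between -0.01 and 0.01 m and y of tin3 in the frame of line between -0.23 and 0.23 m and horizontal distance between brush and holder below 0.022 m and z of brush in the frame of holder below 0.022 m and angle between brush's own z axis and vertical below 0.25 rad and x of ruler in the frame of mat between -0.03 and 0.03 m and y of ruler in the frame of mat between -0.05 and 0.05 m and angle between the x axis of ruler and the x axis of mat, either way round below 0.2 rad and height (world z) of ruler below 0.01 m); the robot touches nothing.
It fails at once if the kit box, the dish or a tire lever is shifted by more than 30 mm (distance of any of kit, dish, lever1, lever2, lever3 from where it was at the start of the episode above 0.03 m).
Of tin1, tin2, tin3 only 1 to 3 are there at a start; the rules pass over those that are not, and their reading is None.
At some moment in a run one of tin1, tin2, tin3 may be knocked a few centimetres aside while the robot is not near it.
Once in a run the grip may slacken for a moment while it holds something.
It also fails if it takes over 210 s, if anything falls off the work surface, if the arm or the gripper's body presses on something with over 40 N, if the wrist force passes 120 N, or if a joint passes its speed limit or range.

## Robot

A 6-joint arm with a two-finger parallel gripper is mounted at the origin on the work surface. World frame = base frame: x ahead of the robot, y to its left, z up, the work surface at z = 0. Lengths are in m, angles in rad, forces in N, time in s.
With the tool pointing down it reaches from about 0.275 to 0.875 m from the base axis. Payload 12.5 kg.
Tool frame: the origin (TCP) lies at the very end of the fingers, on their centre line; the grasp point (between the pads) lies 19 mm behind it; x points along the fingers, y is the direction in which the jaws open and shut, and the axes are right-handed (so a half turn about x gives the same grasp; the last joint's range is limited). The gripper opens to 85 mm and grips with 20 to 120 N. Pads are 22 mm wide; open, the fingers measure 114 mm over their backs; the gripper's body (76 mm by 85 mm) begins 54 mm behind the grasp point. The pads swing forward as they close: fully open they stand 13 mm farther back than shut.
Start: joints at [1.177, 0.351, 1.652, -0, 1.139, -0.085], TCP at [0.167, 0.524, 0.202] pointing down, gripper open.
Joint ranges: [-2.75, 2.75], [-0.79, 2.1], [0.01, 2.65], [-1.57, 4.71], [0.07, 3.14], [-2.87, 2.87]. Speed limits (rad/s): [2.22, 2.22, 2.79, 3.14, 3.14, 3.14].

## Interface

Orientations are given as a 3x3 rotation matrix whose columns are the frame's x, y, z axes.
In Python, from bench import manip gives the robot as it stands. Calls block until the motion is done:
- manip.move_ptp(position, orientation): joint-space move of the TCP to a pose.
- manip.move_l(position, attitude=None, max_speed=0.15): straight line of the TCP; attitude=None keeps the orientation; max_speed is the mean speed in m/s.
- manip.move_j(angles): joint-space move.
- manip.set_gripper(opening, effort=None): opening from 0.0 (shut) to 1.0 (fully open); effort is the grip in N (None keeps the last); returns when the fingers have stopped.
- manip.dwell(seconds).
- manip.inverse_kinematics(position, orientation): joint angles nearest the present ones, or None.
- manip.grab_frame(name): name is "side" or "top"; returns (picture, depth): 384x512x3 uint8, red, green, blue; 384x512 float32, m along the optical axis (not along the pixel's ray), 0 where there is no reading.
- manip.get_calibration(name): a dict with "camera_matrix" (3x3 intrinsics, pixels), "k1" (the pictures are not rectified: a ray, as slopes to the right and down, at radius r is drawn at 1 + k1 r^2 times it, then the intrinsics apply), "R" (3x3) and "t" (3): a world point X has camera coordinates R X + t. Camera axes: x right, y down, z forward; pixel columns grow to the right and rows downward; lengths in m; the calibration is good to about 2 mm. A picture is of the moment at which its call begins. get_calibration takes no time and is no camera call.
A pose or a line that the arm cannot do raises manip.Unreachable and nothing moves.
- manip.sign_off(): hands the job in, once; it reports no verdict.
Trained networks look in the newest picture that a camera, given by its name, has taken for a name from the list of things; names that differ only in an ending like _2 or _b are one class to them, and where a whole thing is asked for, a point or a joint stands for the part that bears it (a point fixed in the world has none). Each returns a list of dicts, best first, with "confidence" (0 to 1); they miss things now and then, are a little off and sometimes report something else, mostly with a low value. They report only what shows in the picture. A call takes as long as a camera call.
- manip.look_for(camera, name): "at" ([x, y, z] in m, in world coordinates, good to about 4 mm: the middle of the surface that is visible of it).
Readings, each from a call of its own:
- manip.current_time(): time.
- manip.current_qpos(): joint angles.
- manip.current_joint_vel(): joint speeds.
- manip.current_joint_torque(): joint torques, N m.
- manip.current_ee_pos(): TCP position.
- manip.current_tcp_rot(): TCP orientation.
- manip.current_force(): force on the tool from outside, world axes, zero at the start.
- manip.current_ft_torque(): the same for the moment, N m.
- manip.current_grip_width(): opening from 0.0 (shut) to 1.0 (fully open).
Only numpy, scipy, OpenCV 4.12 (cv2) and the standard library are available. Lean on these libraries where they do the work, as an engineer would, in place of code of your own. Each camera call takes 0.05 s, during which the arm holds its last target. There are 200 camera calls.

## Working session

There is one attempt and no reset: what is moved stays moved. The work goes in short steps, each a Python script; the robot and the scene stay as the last script left them, time stands still between calls to the robot, and variables do not carry over. Pictures are saved under pics/ and viewed, about 12 in all and at most 16, crops included, and the job is handed in when it is done.

```bash
ls; mkdir -p pics; cat > h.py <<'E'
from bench import manip as m
import numpy as np, cv2
def shot(cam,fn=None):
    p,d=m.grab_frame(cam)
    if fn: cv2.imwrite('pics/'+fn,p[:,:,::-1])
    return p,d
def cloud(cam,d):
    c=m.get_calibration(cam);K=np.array(c['camera_matrix'],float);h,w=d.shape
    v,u=np.mgrid[:h,:w]
    xd=(u-K[0,2])/K[0,0];yd=(v-K[1,2])/K[1,1];x,y=xd.copy(),yd.copy()
    for _ in range(15):
        s=1+c['k1']*(x*x+y*y);x,y=xd/s,yd/s
    P=np.stack([x*d,y*d,d],-1)
    return (P-np.array(c['t']))@np.array(c['R'])
def rot(yaw):  # tool down, jaw axis (tool y) at angle yaw from world x
    x=np.array([0,0,-1.]);y=np.array([np.cos(yaw),np.sin(yaw),0]);return np.stack([x,y,np.cross(x,y)],1)
E
python3 - <<'E'
from h import *
for c in('side','top'):
    p,d=shot(c,c+'0.png');np.save(c+'0.npy',np.concatenate([cloud(c,d),p],-1))
    print(c,m.get_calibration(c))
    if 1:
        for n in['line','mat','ruler','pot','pot2','tin1','brush','holder','kit','dish','lever1']:
            print(n,[(np.round(o['at'],3).tolist(),round(o['confidence'],2)) for o in m.look_for(c,n)])
print(m.current_tcp_rot().round(2) , m.current_time())
E
```

```text
pics
side {'camera_matrix': array([[448.88230284,   0.        , 253.25928503],
       [  0.        , 448.88230284, 191.62321735],
       [  0.        ,   0.        ,   1.        ]]), 'k1': 0.030726018546511122, 'R': array([[ 0.9990705 , -0.04297511, -0.00335915],
       [-0.03124772, -0.66834427, -0.74319547],
       [ 0.02969384,  0.74260964, -0.66906592]]), 't': array([-0.61545824,  0.05871954,  1.26747743])}
line [([0.658, -0.021, 0.008], 0.65)]
mat [([0.599, -0.06, 0.062], 0.65), ([0.445, -0.066, 0.002], 0.58)]
ruler [([0.454, -0.082, 0.007], 0.82), ([0.79, -0.11, 0.012], 0.3)]
pot [([0.6, 0.027, 0.073], 0.96), ([0.602, 0.13, 0.082], 0.86)]
pot2 [([0.6, 0.027, 0.073], 0.96), ([0.602, 0.13, 0.082], 0.86)]
tin1 [([0.599, -0.059, 0.059], 0.73), ([0.606, 0.193, 0.07], 0.52)]
brush [([0.445, -0.358, 0.136], 0.88)]
holder [([0.442, -0.366, 0.027], 0.74)]
kit [([0.452, 0.311, 0.043], 0.64), ([0.805, 0.048, 0.007], 0.56)]
dish [([0.788, -0.108, 0.009], 0.67)]
lever1 [([0.788, 0.011, 0.008], 0.61), ([0.806, 0.051, 0.01], 0.53), ([0.762, 0.083, 0.009], 0.45)]
top {'camera_matrix': array([[
[... 377 characters left out ...]
}
line [([0.652, 0.045, -0.001], 0.81)]
mat [([0.418, -0.016, 0.002], 0.95)]
ruler [([0.456, -0.032, 0.003], 0.93)]
pot [([0.599, 0.122, 0.017], 0.85), ([0.603, 0.045, 0.004], 0.72)]
pot2 [([0.599, 0.122, 0.017], 0.85), ([0.603, 0.045, 0.004], 0.72)]
tin1 [([0.6, -0.035, 0.064], 0.91), ([0.599, 0.188, 0.068], 0.8), ([0.604, 0.048, 0.007], 0.35)]
brush [([0.44, -0.345, 0.107], 0.73)]
holder [([0.442, -0.333, 0.014], 0.68)]
kit [([0.455, 0.338, 0.046], 0.87), ([0.442, -0.336, 0.016], 0.51)]
dish [([0.785, -0.117, 0.009], 0.64)]
lever1 [([0.762, 0.085, 0.012], 0.75), ([0.811, 0.052, 0.009], 0.75), ([0.789, 0.016, 0.005], 0.71)]
[[ 0.    0.3   0.95]
 [-0.    0.95 -0.3 ]
 [-1.   -0.    0.  ]] 1.2
```

```bash
python3 -c "
import cv2,numpy as np
a=cv2.imread('pics/side0.png');b=cv2.imread('pics/top0.png')
print(a.shape)"
```

```text
(384, 512, 3)
```

View pics/top0.png

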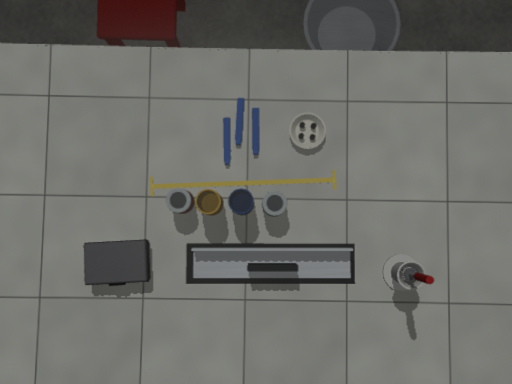

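View pics/side0.png

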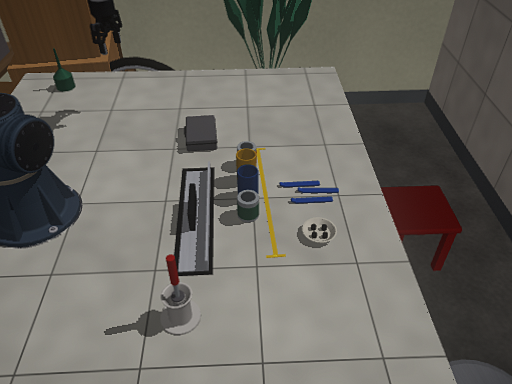

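The top view shows, left to right, a tin (180,200), the yellow pot (209,202), the blue pot (241,201) and a second tin (274,203). The line runs from (152,186) to (334,180), with the mat and ruler at (271,264) and the kit at (117,262). The brush stands in its holder at (405,273) and leans. The side view agrees with this. Next I'll measure these from the clouds.

```bash
cat > meas.py <<'E'
from h import *
def circ(P):
    A=np.c_[2*P[:,0],2*P[:,1],np.ones(len(P))];s=np.linalg.lstsq(A,(P[:,:2]**2).sum(1),rcond=None)[0]
    return s[:2].round(4),round(float(np.sqrt(s[2]+s[0]**2+s[1]**2)),4)
def row(T,xr=(.5,.75)):
    """top-rim pts -> outer circle by minEnclosingCircle per blob"""
    P=T[...,:3];res=[]
    for lo,hi,n in((.058,.082,'tin'),(.085,.108,'pot')):
        k=((P[...,2]>lo)&(P[...,2]<hi)&(P[...,0]>xr[0])&(P[...,0]<xr[1])&(P[...,1]>-.3)&(P[...,1]<.28)).astype(np.uint8)
        c,l=cv2.connectedComponents(k)
        for i in range(1,c):
            q=P[l==i]
            if len(q)<25: continue
            (x,y),r=cv2.minEnclosingCircle(q[:,:2].astype(np.float32));res.append((n,len(q),round(x,4),round(y,4),round(r,4),q[:,2].mean().round(3),T[l==i][:,3:].mean(0).round()))
    return res
def linefit(T):
    P=T[...,:3];c=T[...,3:].astype(int)
    k=(c[...,0]>c[...,2]+60)&(c[...,1]>c[...,2]+40)&(abs(P[...,2])<.012)&(abs(P[...,0]-.65)<.06)&(abs(P[...,1])<.3)
    q=P[k];return q
def brush(T):
    P=T[...,:3];c=T[...,3:].astype(int)
    k=(c[...,0]>c[...,1]+50)&(c[...,0]>c[...,2]+50)&(P[...,2]>.1)&(P[...,2]<.3)&(P[...,0]<.6)&(P[...,1]<-.2)
    return P[k]
E
python3 - <<'E'
from meas import *
for c in('top','side'):
    T=np.load(c+'0.npy');P=T[...,:3]
    print(c,*row(T),sep='\n')
    q=linefit(T);
    f=np.polyfit(q[:,1],q[:,0],1);r=abs(q[:,0]-np.polyval(f,q[:,1]));q2=q[r<.008];print('line',np.polyfit(q2[:,1],q2[:,0],1),q[:,1].min(),q[:,1].max(),q[:,2].mean())
    b=brush(T);print('brush',len(b),b[:,2].min(),b[:,2].max(),np.polyfit(b[:,2],b[:,0],1),np.polyfit(b[:,2],b[:,1],1))
    for z in np.arange(.1,.22,.015):
        w=b[(b[:,2]>z)&(b[:,2]<z+.015)]
        if len(w):print(z.round(3),w.mean(0).round(4),np.ptp(w[:,:2],axis=0).round(4))
    w=P[(abs(P[...,2]-.085)<.006)&(P[...,1]<-.28)&(abs(P[...,0]-.44)<.05)];print('rim',circ(w),len(w),cv2.minEnclosingCircle(w[:,:2].astype(np.float32)))
    g=P[(P[...,2]>.06)&(P[...,2]<.08)&(P[...,0]>.35)&(P[...,0]<.5)&(abs(P[...,1])<.2)]
    print('grip',len(g),cv2.minAreaRect(g[:,:2].astype(np.float32)))
    blk=(T[...,3:].max(-1)<45)&(abs(P[...,2])<.01)&(P[...,0]>.35)&(P[...,0]<.53)&(abs(P[...,1])<.27)
    print('mat',cv2.minAreaRect(P[blk][:,:2].astype(np.float32)))
    bl=P[(abs(P[...,2]-.04)<.006)&(P[...,0]>.42)&(P[...,0]<.53)&(abs(P[...,1])<.26)]
    print('blade',len(bl),cv2.minAreaRect(bl[:,:2].astype(np.float32)))
E
```

```text
top
('tin', 508, 0.6043, 0.1911, 0.0302, np.float64(0.071), array([85., 87., 87.]))
('tin', 34, 0.6024, 0.1234, 0.0255, np.float64(0.07), array([63., 55., 38.]))
('tin', 496, 0.6006, -0.0365, 0.03, np.float64(0.071), array([87., 90., 90.]))
('pot', 150, 0.6006, 0.1191, 0.0299, np.float64(0.094), array([102.,  86.,  50.]))
('pot', 139, 0.6022, 0.0428, 0.03, np.float64(0.095), array([50., 57., 72.]))
line [-0.05205358  0.65676972] -0.19092848365210707 0.274666093540122 0.0018516058804829618
brush 65 0.1519187935501337 0.21134901251930038 [-0.13056172  0.46754661] [-0.13038348 -0.32434907]
0.145 [ 0.4454 -0.3459  0.1547] [0.0019 0.0013]
0.16 [ 0.446  -0.3464  0.1668] [0.0025 0.0012]
0.175 [ 0.4467 -0.3463  0.184 ] [0.0008 0.0007]
0.19 [ 0.4419 -0.3492  0.2018] [0.0141 0.016 ]
0.205 [ 0.4402 -0.3518  0.2071] [0.0142 0.0152]
rim (array([ 0.4374, -0.3536]), 0.0259) 307 ((0.4381314814090729, -0.35311630368232727), 0.03344995155930519)
grip 380 ((0.4481271505355835, -0.03490760922431946), (0.016632080078125, 0.11781269311904907), 0.7704673409461975)
mat ((0.45265886187553406, 0.0162664353847
[... 1116 characters left out ...]
066]
0.145 [ 0.4433 -0.3599  0.1522] [0.0071 0.0051]
0.16 [ 0.4433 -0.3598  0.1667] [0.0064 0.0042]
0.175 [ 0.4441 -0.3593  0.1825] [0.0059 0.0074]
0.19 [ 0.4415 -0.3566  0.2008] [0.016  0.0162]
0.205 [ 0.438  -0.3546  0.2062] [0.0156 0.0151]
rim (array([ 0.4356, -0.3545]), 0.0263) 343 ((0.43608030676841736, -0.3544025719165802), 0.03418585658073425)
grip 203 ((0.44746866822242737, -0.03316332399845123), (0.016607750207185745, 0.12548565864562988), 1.0294393301010132)
mat ((0.452334463596344, 0.014491692185401917), (0.101719930768013, 0.5103753209114075), 0.23904353380203247)
blade 270 ((0.466941237449646, -0.0327407568693161), (0.051030971109867096, 0.39147230982780457), 0.8328167200088501)
```

```bash
python3 - <<'E'
from meas import *
B=np.array([.4385,-.353]);R=rot(0.0)
m.move_ptp([B[0],B[1],.33],R);print(m.current_qpos().round(2))
for p in([.602,.043,.15],[.6025,.12,.27],[.448,-.034,.03],[.58,.04,.03]):
    q=m.inverse_kinematics(p,R);print(None if q is None else np.round(q,2))
m.move_l([B[0],B[1],.149],max_speed=.12)
m.set_gripper(0,effort=60);print(m.current_grip_width()*85,m.current_force().round(1))
m.move_l([B[0],B[1],.29],max_speed=.1)
p,d=shot('side','b1.png');T=np.concatenate([cloud('side',d),p],-1);print(m.current_grip_width()*85,m.current_force().round(1),m.current_time())
p,d=shot('top');T=np.concatenate([cloud('top',d),p],-1);print(*row(T),sep='\n')
E
```

```text
[-0.76  0.28  1.44  0.    1.43 -0.76]
[-0.01  0.5   1.56 -0.    1.08 -0.01]
[ 0.12  0.41  1.39 -0.    1.34  0.12]
[-0.18  0.45  2.04 -0.    0.65 -0.18]
[-0.01  0.63  1.69 -0.    0.82 -0.01]
15.717619792799336 [0.  0.4 3. ]
16.163687004482462 [ 0.2 -0.8 -1.5] 8.35
('tin', 510, 0.6041, 0.1915, 0.0302, np.float64(0.071), array([85., 87., 87.]))
('tin', 32, 0.605, 0.1276, 0.0239, np.float64(0.071), array([61., 54., 37.]))
('tin', 494, 0.6007, -0.0365, 0.0299, np.float64(0.071), array([86., 89., 89.]))
('pot', 150, 0.6005, 0.119, 0.0299, np.float64(0.095), array([102.,  86.,  50.]))
('pot', 139, 0.602, 0.0426, 0.0299, np.float64(0.095), array([50., 57., 72.]))
```

View pics/b1.png

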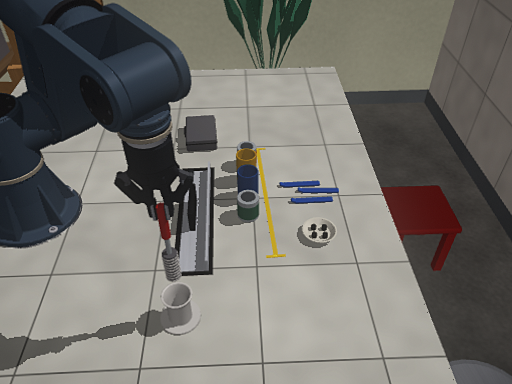

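The brush is held, with its handle at (160,210) and its head at (172,265), and it looks tilted. I'll measure the tilt.

```bash
cat >> meas.py <<'E'
def held(cam='side',fn=None):
    """mean centre of the surface slices of held brush below fingers"""
    t=m.current_ee_pos();p,d=shot(cam,fn);P=cloud(cam,d)
    for zo in(-.02,-.035,-.05,-.07,-.085,-.1,-.115,-.13,-.14):
        z=t[2]+zo
        w=P[(abs(P[...,2]-z)<.006)&(np.hypot(P[...,0]-t[0],P[...,1]-t[1])<.06)]
        if len(w)>4: print(zo,len(w),(np.median(w,0)-t).round(4),'x mid',((w[:,0].min()+w[:,0].max())/2-t[0]).round(4),np.ptp(w[:,0]).round(3),'ymin',(w[:,1].min()-t[1]).round(4))
    k=(np.hypot(P[...,0]-t[0],P[...,1]-t[1])<.06)&(P[...,2]<t[2]-.02)&(P[...,2]>.1)
    print('lowest',np.sort(P[k][:,2])[:8].round(3)-t[2])
E
python3 - <<'E'
from meas import *
held('side')
E
```

```text
-0.02 27 [ 0.0033 -0.0067 -0.0194] x mid 0.0013 0.015 ymin -0.0101
-0.035 23 [ 0.0016 -0.0037 -0.035 ] x mid 0.0009 0.009 ymin -0.007
-0.05 24 [ 0.0012 -0.004  -0.0495] x mid 0.0009 0.009 ymin -0.0065
-0.07 152 [ 0.0025 -0.0057 -0.069 ] x mid 0.0009 0.029 ymin -0.0169
-0.085 70 [ 0.0031 -0.0127 -0.0835] x mid 0.0009 0.03 ymin -0.0172
-0.1 72 [ 0.0034 -0.0122 -0.0987] x mid 0.0011 0.031 ymin -0.0165
-0.115 59 [ 0.005  -0.0125 -0.1148] x mid 0.0015 0.029 ymin -0.0163
-0.13 53 [ 0.0042 -0.0126 -0.1299] x mid 0.0013 0.029 ymin -0.0166
-0.14 40 [ 0.0034 -0.0127 -0.1374] x mid 0.0005 0.03 ymin -0.0174
lowest [-0.14349926 -0.14249926 -0.14049926 -0.14049926 -0.14049926 -0.13949926
 -0.13949926 -0.13949926]
```

```bash
python3 - <<'E'
from meas import *
def go(x,y,z,s): m.move_l([x,y,z],max_speed=s)
x,y=.6015-.001,.0427+.001
go(.4385,-.353,.29,.2);go(x,y,.28,.2)
go(x,y,.155,.1);print(m.current_ee_pos().round(3),m.current_force().round(1),m.current_grip_width()*85)
m.dwell(.2);go(x,y,.22,.1);m.dwell(.2);print(m.current_force().round(1),m.current_grip_width()*85);held()
go(x,y,.155,.1);m.dwell(.2);go(x,y,.28,.12)
print(m.current_force().round(1),m.current_grip_width()*85,m.current_time());held(fn='b2.png')
p,d=shot('top');T=np.concatenate([cloud('top',d),p],-1);print(*row(T),sep='\n')
E
```

```text
[0.601 0.044 0.156] [-0.6  0.1 -0.8] 15.972147239615328
[-0.3  0.4 -1.4] 16.076994073292596
-0.02 17 [ 0.0015 -0.0074 -0.0174] x mid 0.0004 0.013 ymin -0.0117
-0.035 13 [-0.0012 -0.0043 -0.0357] x mid 0.0001 0.008 ymin -0.0074
-0.05 15 [-0.0013 -0.0043 -0.0499] x mid -0.0 0.008 ymin -0.0068
-0.07 69 [ 0.0008 -0.0073 -0.0695] x mid -0.0003 0.03 ymin -0.0207
-0.085 40 [-0.0022 -0.0129 -0.0846] x mid -0.0004 0.03 ymin -0.0188
-0.1 36 [ 0.0003 -0.0127 -0.0994] x mid 0.0006 0.028 ymin -0.0174
-0.115 35 [ 0.0002 -0.0127 -0.114 ] x mid 0.0004 0.028 ymin -0.0189
-0.13 162 [ 0.001  -0.0132 -0.1292] x mid 0.0017 0.059 ymin -0.0342
-0.14 112 [-0.0006 -0.0191 -0.1395] x mid 0.0017 0.059 ymin -0.0342
lowest [-0.11935046 -0.11935046 -0.11735046 -0.11735046 -0.11635046 -0.11635046
 -0.11635046 -0.11535046]
[-0.7 -0.1 -0.4] 16.267202132313503 15.8333
-0.02 23 [-0.0001 -0.0067 -0.0182] x mid -0.0 0.015 ymin -0.0129
-0.035 17 [ 0.0022 -0.0046 -0.0362] x mid 0.001 0.008 ymin -0.0071
-0.05 15 [-0.0003 -0.0038 -0.0497] x mid 0.0009 0.008 ymin -0.0086
-0.07 75 [-0.0007 -0.0063 -0.0697] x mid 0.0006 0.029 ymin -0.0179
-0.085 49 [ 0.0013 -0.0127 -0.0853] x mid 0.0004 0.029 ymin -0.0168
-0.1 42 [-0.0016 -0.0118 -0.0994] x mid 0.0002 0.029 ymin -0.0192
-0.115 39 [-0.0018 -0.0121 -0.1145] x mid 0.0 0.03 ymin -0.0179
-0.13 41 [ 0.0008 -0.0122 -0.1301] x mid -0.0002 0.03 ymin -0.0186
-0.14 29 [ 0.0008 -0.0127 -0.1383] x mid -0.0002 0.03 ymin -0.0182
lowest [-0.14214659 -0.14114659 -0.14114659 -0.14114659 -0.14114659 -0.14114659
 -0.14014659 -0.14014659]
('tin', 122, 0.6047, 0.206, 0.0249, np.float64(0.071), array([100., 104., 105.]))
('tin', 191, 0.5991, -0.0434, 0.0281, np.float64(0.071), array([ 99., 103., 104.]))
```

Brush hold is unchanged. The yellow pot is next.

```bash
python3 - <<'E'
from meas import *
def go(x,y,z,s): m.move_l([x,y,z],max_speed=s)
x,y=.6005,.1195+.001
go(x,y,.28,.15)
go(x,y,.155,.1);print(m.current_ee_pos().round(3),m.current_force().round(1),m.current_grip_width()*85)
m.dwell(.2);go(x,y,.22,.1);m.dwell(.2);print(m.current_force().round(1),m.current_grip_width()*85)
go(x,y,.155,.1);m.dwell(.2);print(m.current_force().round(1));go(x,y,.28,.12)
go(.437,-.353,.29,.2)
print(m.current_force().round(1),m.current_grip_width()*85,m.current_time());held(fn='b3.png')
p,d=shot('top','t3.png');T=np.concatenate([cloud('top',d),p],-1);print(*row(T),sep='\n')
E
```

```text
[0.601 0.121 0.156] [-0.2  0.1 -0.2] 16.077906313555914
[-0.8 -0.8 -0.4] 16.00941799804733
[-0.7 -1.  -0.7]
[-0.2 -0.7 -0.3] 16.31333854353726 24.0417
-0.02 28 [ 0.0026 -0.0079 -0.0175] x mid 0.0015 0.016 ymin -0.0099
-0.035 21 [ 0.0012 -0.0035 -0.0353] x mid 0.001 0.009 ymin -0.0054
-0.05 23 [ 0.0017 -0.004  -0.0507] x mid 0.0008 0.009 ymin -0.0064
-0.07 154 [ 0.0035 -0.0063 -0.0691] x mid 0.0006 0.031 ymin -0.0173
-0.085 69 [ 0.0044 -0.0127 -0.0847] x mid 0.0006 0.031 ymin -0.0168
-0.1 66 [ 0.0033 -0.0129 -0.0987] x mid 0.0015 0.03 ymin -0.0177
-0.115 60 [ 0.0025 -0.0125 -0.1151] x mid 0.0009 0.03 ymin -0.0169
-0.13 57 [ 0.0035 -0.0125 -0.1301] x mid 0.0005 0.031 ymin -0.0167
-0.14 29 [ 0.0042 -0.0127 -0.1374] x mid 0.001 0.028 ymin -0.0167
lowest [-0.14201845 -0.14101845 -0.14001845 -0.14001845 -0.13901845 -0.13901845
 -0.13801845 -0.13801845]
('tin', 510, 0.6043, 0.1914, 0.0302, np.float64(0.071), array([85., 87., 87.]))
('tin', 29, 0.6049, 0.1263, 0.0245, np.float64(0.07), array([62., 54., 37.]))
('tin', 497, 0.6003, -0.0369, 0.0299, np.float64(0.071), array([87., 89., 89.]))
('pot', 151, 0.6005, 0.1192, 0.0299, np.float64(0.095), array([101.,  86.,  50.]))
('pot', 140, 0.6023, 0.0429, 0.03, np.float64(0.095), array([50., 57., 72.]))
```

View pics/b3.png

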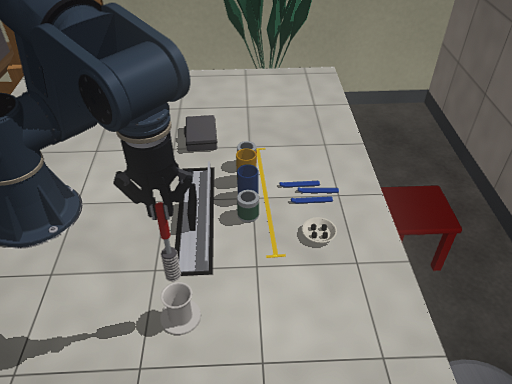

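The brush hangs straight, with its head at (172,265) directly above the holder at (177,295). I'll put it back and check.

```bash
python3 - <<'E'
from meas import *
def go(x,y,z,s): m.move_l([x,y,z],max_speed=s)
go(.4365,-.3535,.151,.1);print(m.current_force().round(1))
m.set_gripper(.6);m.dwell(.3);go(.4365,-.3535,.3,.15);m.dwell(.2)
go(.448,-.034,.25,.25)
for c in('side','top'):
    p,d=shot(c,c+'4.png');T=np.concatenate([cloud(c,d),p],-1);b=brush(T)
    w=b[b[:,2]>.198];print(c,len(b),b[:,2].max(),w.mean(0).round(4) if len(w) else 0)
print(*row(T),sep='\n');print(m.current_time())
E
```

```text
[ 0.2 -1.  -0.2]
side 169 0.20800651180743895 [ 0.4374 -0.356   0.2048]
top 71 0.21016580025005635 [ 0.4384 -0.3525  0.2059]
('tin', 511, 0.6037, 0.1916, 0.0302, np.float64(0.071), array([88., 90., 90.]))
('tin', 34, 0.6023, 0.1231, 0.0255, np.float64(0.07), array([65., 57., 39.]))
('tin', 498, 0.6006, -0.0366, 0.03, np.float64(0.071), array([90., 93., 93.]))
('pot', 149, 0.6004, 0.1188, 0.0298, np.float64(0.095), array([105.,  89.,  52.]))
('pot', 141, 0.6022, 0.0426, 0.0299, np.float64(0.095), array([52., 59., 75.]))
29.3
```

View pics/side4.png

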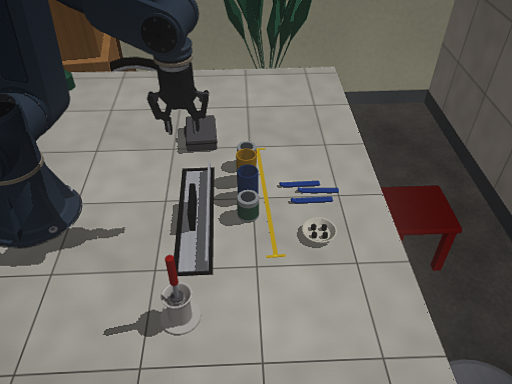

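The brush stands in its holder, handle at (172,270). I'll grip the ruler, lift it slightly and bring it behind the row.

```bash
cat >> meas.py <<'E'
YL=.0515;N=np.array([np.cos(YL),np.sin(YL)])
O=np.array([.6558-.0516*.045,.045])-.075*N
def ruler(T):
    """blade top and grip top rectangles near tool"""
    P=T[...,:3];t=m.current_ee_pos()
    for lo,hi,n in((.034,.047,'blade'),):
        k=(P[...,2]>lo)&(P[...,2]<hi)&(abs(P[...,0]-t[0]-.042-(-np.tan(YL))*(P[...,1]-t[1]))<.014)&(abs(P[...,1]-t[1])<.21)
        q=P[k]
        if len(q)>20:
            f=np.polyfit(q[:,1],q[:,0],1);print(n,len(q),'x=%.4f%+.4f(y-y0)'%(np.polyval(f,t[1]),f[0]),'rel tcp',(np.polyval(f,t[1])-t[0]).round(4),'y',q[:,1].min().round(3),q[:,1].max().round(3),'z',q[:,2].mean().round(4))
E
python3 - <<'E'
from meas import *
R0=rot(.013)
m.set_gripper(.45);m.move_ptp([.448,-.034,.12],R0);m.move_l([.448,-.034,.034],max_speed=.08)
m.set_gripper(0,effort=100);print(m.current_grip_width()*85,m.current_force().round(1),m.current_ee_pos().round(4))
m.move_l([.448,-.034,.040],max_speed=.05);print(m.current_force().round(1))
S=O-.085*N;print(O,S)
m.move_l([S[0],S[1],.040],rot(YL),max_speed=.08);m.dwell(.2)
for c in('side','top'):
    p,d=shot(c,c+'5.png');T=np.concatenate([cloud(c,d),p],-1);ruler(T)
print(*row(T),sep='\n');print(m.current_ee_pos().round(4),m.current_grip_width()*85,m.current_time())
E
```

```text
12.598019575471817 [-5.1 -0.8  6.1] [ 0.4475 -0.034   0.0343]
[-0.9  0.8 -3.8]
[0.57857744 0.04113921] [0.49369013 0.03676364]
blade 151 x=0.5357-0.0500(y-y0) rel tcp 0.042 y -0.157 0.125 z 0.0439
blade 180 x=0.5362-0.0513(y-y0) rel tcp 0.0425 y -0.156 0.233 z 0.0444
('tin', 511, 0.6037, 0.1912, 0.0303, np.float64(0.071), array([91., 93., 93.]))
('tin', 32, 0.6047, 0.1259, 0.0244, np.float64(0.071), array([66., 58., 41.]))
('tin', 496, 0.6005, -0.0368, 0.03, np.float64(0.071), array([92., 95., 95.]))
('pot', 151, 0.6007, 0.119, 0.0301, np.float64(0.095), array([108.,  92.,  54.]))
('pot', 143, 0.602, 0.0425, 0.0299, np.float64(0.095), array([52., 60., 77.]))
[0.4936 0.0366 0.04  ] 12.371076674799255 33.5083
```

View pics/side5.png

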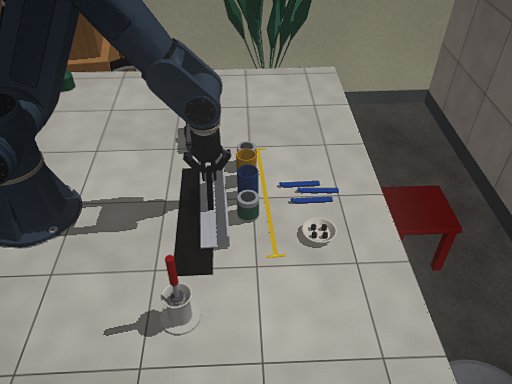

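The ruler is held square behind the row, with its blade at (222,205). I'll lower it and push, stopping 8 mm short to check.

```bash
cat > chk.py <<'E'
from meas import *
def chk(tag):
    for c in('side','top'):
        p,d=shot(c,c+tag+'.png');T=np.concatenate([cloud(c,d),p],-1);ruler(T)
        for n,k,x,y,r,z,_ in row(T,(.55,.75)):
            if k>80: print(c,n,k,x,y,r,z,'off line %.4f'%((x-(.6558-.0516*y))*.9987))
    print(m.current_ee_pos().round(4),m.current_force().round(1),m.current_grip_width()*85,m.current_time())
E
python3 - <<'E'
from chk import *
S=O-.085*N;m.move_l([*S,.035],max_speed=.03);print(m.current_force().round(1))
A=O-.008*N;m.move_l([*A,.035],max_speed=.03);m.dwell(.2);chk('6')
E
```

```text
[-0.3 -0.5 -2.7]
blade 202 x=0.6111-0.0539(y-y0) rel tcp 0.0433 y -0.151 0.186 z 0.0393
side tin 100 0.6372 0.2016 0.0283 0.069 off line -0.0082
side tin 190 0.5675 0.04 0.0621 0.071 off line -0.0861
side tin 95 0.6436 0.0565 0.0229 0.071 off line -0.0093
side tin 128 0.6425 0.0345 0.0287 0.07 off line -0.0115
side tin 310 0.6476 -0.0346 0.0312 0.069 off line -0.0100
side pot 94 0.6361 0.124 0.0332 0.091 off line -0.0133
side pot 158 0.6413 0.0421 0.031 0.091 off line -0.0123
blade 241 x=0.6100-0.0608(y-y0) rel tcp 0.0423 y -0.151 0.236 z 0.0404
top tin 399 0.6475 -0.0341 0.0301 0.071 off line -0.0100
top tin 505 0.6333 0.1937 0.0299 0.071 off line -0.0125
top pot 86 0.6449 0.043 0.029 0.095 off line -0.0087
top pot 105 0.6377 0.1244 0.0297 0.095 off line -0.0117
[0.5677 0.0407 0.0352] [-18.4  -0.5  16.4] 12.04080952264805 36.8417
```

View pics/side6.png

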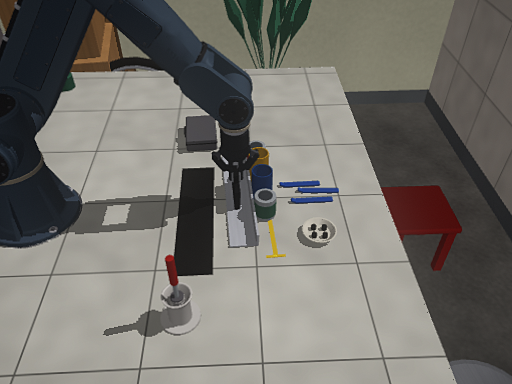

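```bash
python3 - <<'E'
from chk import *
A=O+.002*N;m.move_l([*A,.035],rot(YL-.007),max_speed=.02);m.dwell(.3);chk('7')
E
```

```text
blade 212 x=0.6213-0.0527(y-y0) rel tcp 0.043 y -0.153 0.18 z 0.0394
side tin 99 0.6487 0.2014 0.0273 0.07 off line 0.0033
side tin 186 0.5818 0.0401 0.061 0.071 off line -0.0718
side tin 93 0.6532 0.0512 0.0242 0.071 off line 0.0000
side tin 134 0.652 0.0403 0.0308 0.069 off line -0.0017
side tin 320 0.6552 -0.0338 0.0321 0.068 off line -0.0023
side pot 84 0.6492 0.1252 0.0319 0.091 off line -0.0001
side pot 149 0.6535 0.0411 0.0315 0.091 off line -0.0002
blade 249 x=0.6206-0.0565(y-y0) rel tcp 0.0424 y -0.15 0.236 z 0.0405
top tin 386 0.658 -0.0335 0.0301 0.071 off line 0.0005
top tin 502 0.6446 0.1943 0.0301 0.071 off line -0.0012
top pot 86 0.6549 0.042 0.0297 0.095 off line 0.0013
top pot 106 0.6487 0.126 0.0296 0.094 off line -0.0006
[0.5783 0.0413 0.0353] [-15.4  -0.3  13.7] 12.291530422183742 37.8917
```

The row is within about 2 mm of the line by the top view, and the face is in contact. Now the ruler goes back to its mat.

```bash
python3 - <<'E'
from chk import *
S=O-.085*N
m.move_l([*(O-.02*N),.035],rot(YL),max_speed=.04);m.move_l([*S,.036],max_speed=.08);m.move_l([*S,.042],max_speed=.05)
m.move_l([.448,-.034,.042],rot(.013),max_speed=.08);m.dwell(.2);m.move_l([.448,-.034,.0342],max_speed=.03)
print(m.current_force().round(1));m.set_gripper(.45);m.dwell(.2);m.move_l([.448,-.034,.15],max_speed=.1)
m.move_ptp([.33,.0,.3],rot(0));m.dwell(.3);chk('8')
P=cloud('top',shot('top')[1]);g=P[(P[...,2]>.06)&(P[...,2]<.08)&(P[...,0]>.35)&(P[...,0]<.5)&(abs(P[...,1])<.2)]
bl=P[(abs(P[...,2]-.04)<.006)&(P[...,0]>.42)&(P[...,0]<.53)&(abs(P[...,1])<.26)]
for q in(g,bl):print(cv2.minAreaRect(q[:,:2].astype(np.float32)))
E
```

```text
[-5.6  0.3  8.6]
side tin 129 0.6429 0.1952 0.0309 0.069 off line -0.0028
side tin 85 0.6482 0.1364 0.0239 0.072 off line -0.0006
side tin 86 0.6475 0.1237 0.0302 0.073 off line -0.0019
side tin 95 0.6532 0.0522 0.0242 0.071 off line 0.0001
side tin 141 0.6523 0.0408 0.0302 0.07 off line -0.0014
side tin 317 0.6564 -0.033 0.0327 0.068 off line -0.0011
side pot 135 0.6476 0.1258 0.0324 0.091 off line -0.0017
side pot 155 0.6539 0.0417 0.032 0.091 off line 0.0003
top tin 497 0.6574 -0.0333 0.03 0.071 off line -0.0001
top tin 504 0.6447 0.1938 0.0299 0.071 off line -0.0011
top pot 148 0.6534 0.042 0.0301 0.095 off line -0.0002
top pot 155 0.6483 0.1258 0.0298 0.095 off line -0.0010
[ 0.3301 -0.      0.2996] [ 0.1  0.3 -0.2] 38.320555053281076 44.7083
((0.4480184316635132, -0.033603936433792114), (0.01650511845946312, 0.11540381610393524), 0.7302682399749756)
((0.4904877245426178, -0.03338313102722168), (0.0051658498123288155, 0.3879064619541168), 0.8450755476951599)
```

View pics/top8.png

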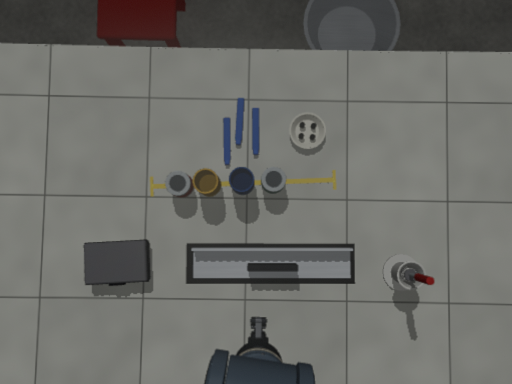

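View pics/side8.png

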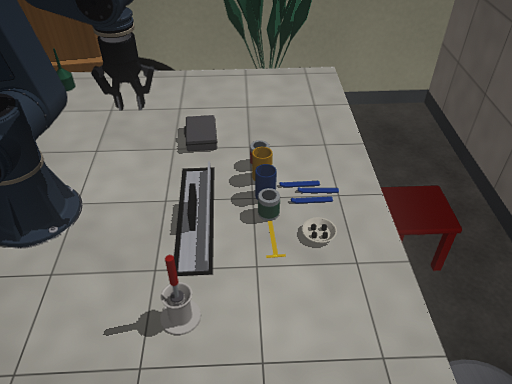

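In the top view all four row items, at (178,183), (206,181), (242,180) and (273,180), sit on the yellow line. The ruler is back on its mat at (271,264), the brush is in its holder at (407,272), and the bystanders have not moved.

```bash
python3 -c "
from bench import manip as m
m.sign_off()"
```

```text
the job is handed in; nothing more can be done
```

I handed the job in at about 45 s of robot time. The interface gives no verdict, so these are my own last checks.

- **Brush:** I scrubbed the blue pot and then the yellow pot, each down, up, down and out. At the bottom I aimed the head about 7 mm above the floor. The brush is back in its holder, upright and let go, with its top at 0.205 to 0.21 m as at the start.
- **Row:** Both pots and the two tins present stand upright. Their centres are within about 1 mm of the line by the top camera and within about 3 mm by the side camera. The two cameras' fits of the line differ by about 2 mm.
- **Straightedge contact:** With the face against the row, the fitted blade put the pushing face about 30 mm behind the line. The straightedge turned up to 0.01 rad during the push, which I corrected before the final millimetres.
- **Straightedge return:** It is back on its mat within about 1 mm of where it lay.
- **Bystanders:** The kit box, dish and tire levers look unmoved in the pictures; I did not measure them again.

I saw no knocked tin and no slackened grip, and no check failed.

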